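# Test the workshop stop button and reset the machine

## Task

Do the start-of-class test of the bench machine's stop button: press the red mushroom button on the yellow box straight in until it clicks, and take your hand off it for a moment so that it is seen to stay in by itself. Then release it by pushing its raised bar round clockwise with a fingertip, from one side and without pinching it, until it springs back out, and only after that press the green reset button fully in and let it go. Use fingertips only: leave the black button unpressed, and do not pick up, carry or shove any of the tools and parts lying about.

Things in the scene. Friction and masses are not known exactly. Their poses are not given: they have to be found in the camera images.
- stop_box: Fixed yellow control box 80 x 80 x 75 mm tall that carries the red mushroom stop button. Origin: centre of its underside, on the bench (z = 0). Bolted down. Pose differs from start to start.
- green_box: Fixed grey box 80 x 80 x 55 mm tall with the green reset button in the middle of its top. Origin: centre of its underside, on the bench.
- black_box: Fixed grey box, the same size, with a black button in the middle of its top. Origin: centre of its underside.
- stop_head: The red mushroom head: disc 64 mm across, 16 mm thick, with a raised straight bar across its upper face, along the head's own x axis, centred: 60 mm long, 16 mm wide, its middle 10 mm standing 26 mm above the disc, its flanks 24 mm. Origin: on the turning axis at the disc's upper face, 105 mm above the bench when out; z up. Sinks and turns with the button.
- stop_top (a point): Centre of the top of the bar on the red head: 131 mm above the bench when out, about 121.5 mm when latched. Press straight down here to push the button in.
- stop_press (a joint): How far the red button is pushed in, in m: 0 out, 0.012 the bottom stop. A spring of 4 to 6 N pushes it out; a catch clicks in at about 0.0096, adding a few N on the way: 10 to 14 N to a depth of 0.011 is sure. Let go after the click it stays in at about 0.0095; let go earlier it springs out again.
- stop_twist (a joint): Turn of the red head, clockwise from above (white arrows), in rad: 0 at rest, at most 1.2; a light spring (0.02 to 0.05 N m) turns it back when let go. At 0.6 to 0.7 the catch lets go and the latched head springs up 9.5 mm, so a fingertip pushing the bar should stay 11 to 13 mm above the latched disc.
- bar_left: The flank of the bar on the head's +y side: 58 mm long, its upright outer face 8 mm from the head's x axis. A sideways push of 2 to 4 N on a flank, about 20 mm from the turning axis, turns the head. Origin and axes: the same as the head's.
- bar_right: The flank of the bar on the head's -y side, mirror image of bar_left.
- green_top (a point): Centre of the top of the green reset button (36 mm across), 73 mm above the bench when out; it moves straight down.
- green (a joint): How far the green button is pushed in, in m: 0 out, 0.006 fully in; springs back. Fully in takes about 5 N.
- black (a joint): How far the black button (36 mm across, top 73 mm above the bench) is pushed in, in m: 0 out, 0.006 fully in. It jogs the machine and must not be pressed.
- jar: Loose amber screw jar, 38 mm across, 55 mm tall, standing among the boxes. Origin: centre of its underside.
- block: Loose wooden block 55 x 36 x 30 mm tall lying among the boxes. Origin: centre of its underside.
- screwdriver: Loose screwdriver with blue handle, 200 mm long along its x, 26 mm thick, lying to one side of the boxes. Origin: underside, mid-length.
- wrench: Loose steel wrench, 180 mm long along its x, about 20 mm thick, lying to one side of the boxes. Origin: underside, mid-length.
- brush: Loose bench brush, wooden back 240 mm long along its x, bristles 55 mm wide, 45 mm high, beyond the boxes. Origin: underside, mid-length.
- mallet: Loose wooden mallet, 280 mm long along its x, head 60 x 110 x 60 mm, beyond the boxes. Origin: underside, near mid-length.

How it is judged:
By the outcome, as a careful person would: the job done as asked, in the order asked, and still so for the second after the job is handed in, with the robot touching nothing.
It also fails if it takes over 48 s, if anything falls off the work surface, if the arm or the gripper's body presses on something with over 40 N, if the wrist force passes 120 N, or if a joint passes its speed limit or range.

## Robot

A 7-joint arm with a two-finger parallel gripper is mounted at the origin on the work surface. World frame = base frame: x ahead of the robot, y to its left, z up, the work surface at z = 0. Lengths are in m, angles in rad, forces in N, time in s.
With the tool pointing down it reaches from about 0.4 to 0.75 m from the base axis. Payload 19.5 kg.
Tool frame: the origin (TCP) lies between the finger pads; the fingertips stand 25 mm ahead of it and the grasp point (between the pads) lies 6 mm ahead of it; z points along the fingers, y is the direction in which the jaws open and shut (so a half turn about z gives the same grasp; the last joint's range is limited). The gripper opens to 85 mm and grips with 20 to 120 N. Pads are 22 mm wide; open, the fingers measure 114 mm over their backs; the gripper's body (76 mm by 85 mm) begins 54 mm behind the grasp point. The pads swing forward as they close: fully open they stand 13 mm farther back than shut.
Start: joints at [1.264, 0.707, -0.028, 1.485, 0.022, 0.951, -0.075], TCP at [0.15, -0.555, 0.256] pointing down, gripper open.
Joint ranges: [-2.71, 2.71], [-0.32, 2.16], [-1.57, 1.52], [0, 2.45], [-1.46, 4.6], [0, 2.02], [-2.83, 2.83]. Speed limits (rad/s): [1.89, 1.89, 2.57, 2.57, 3.01, 3.01, 3.01].

## Interface

Orientations are given as a unit quaternion [x, y, z, w].
In Python, from cell import get_obs, cams, arm gives the robot as it stands.
- The arm moves only by the tool drive_tool, never from a script. Its argument "increments" is text: rows parted by semicolons, each of 5 numbers parted by spaces: the shift along the tool's x, y, z in mm, then the turn about the tool's z in rad, then the opening, from 0 (shut) to 1 (fully open). In form: tx ty tz twist gripper; .... A call has 1 to 5 rows; each row shifts and turns the pose as measured when the row begins, along the tool's axes as they then stand; what a row does not reach is not made up. A row lasts 1/8 s, in which the tool goes at most 62.5 mm and 10.7 degrees, less where a joint would pass 70% of its speed; a pose out of reach is approached as far as the arm can. A call is refused whole if a number of a shift passes 62.5 or a number of a turn 0.188, either way. A call with a gripper value outside its range is refused whole. The fingers move at their own pace and stop on an object; the grip force is fixed at half the most. Time passes only in rows, so rows that do not move let the fingers close. It gives the time, the measured TCP pose, the force and the opening at its end, in the units of the state.
- get_obs(): the state, without advancing time (a new reading comes with each control period).
- cams.read_camera(name): name is "scene" or "top"; returns a dict with "frame" (420x560x3 uint8, red, green, blue), "intrinsics" (3x3 intrinsics, pixels), "k1" (the pictures are not rectified: a ray, as slopes to the right and down, at radius r is drawn at 1 + k1 r^2 times it, then the intrinsics apply), "cam_to_world" (4x4, takes a point from camera to world coordinates). Camera axes: x right, y down, z forward; pixel columns grow to the right and rows downward; lengths in m; the calibration is good to about 2 mm. A picture is of the moment at which its call begins. There is no depth.
- arm.hand_in(): hands the job in, once; it reports no verdict.
The state is a dict: "time_s": time; "joints": joint angles; "dq": joint speeds; "effort": joint torques, N m; "ee_pos": TCP position; "orientation": TCP orientation; "force": force on the tool from outside, world axes, zero at the start; "ft_torque": the same for the moment, N m; "gripper_width": opening from 0.0 (shut) to 1.0 (fully open).
Only numpy, scipy, OpenCV 4.12 (cv2) and the standard library are available. Lean on these libraries where they do the work, as an engineer would, in place of code of your own. Each camera call takes 0.05 s, during which the arm holds its last target.

## Working session

There is one attempt and no reset: what is moved stays moved. The work goes in short steps, Python scripts to look and compute and a tool call to move; the robot and the scene stay as the last step left them, time stands still between calls to the robot, and variables do not carry over. Pictures are saved under pics/ and viewed, and the job is handed in when it is done.

Besides the shell and the picture viewer there is one more tool, called after "Request:" in YAML: its name, and indented under it one key for each argument. drive_tool: Moves the arm, as the interface text tells. Its arguments: {"type":"object","properties":{"increments":{"type":"string"}},"required":["increments"]}

```bash
mkdir -p pics; cat > h.py <<'E'
import numpy as np,cv2
from cell import get_obs,cams,arm
def shot(n):
    d=cams.read_camera(n);return d
def save(d,p,crop=None,s=1):
    f=d["frame"][:,:,::-1]
    if crop: x0,y0,x1,y1=crop;f=f[y0:y1,x0:x1]
    cv2.imwrite(p,cv2.resize(f,None,fx=s,fy=s,interpolation=cv2.INTER_CUBIC))
def toz(d,u,v,z):
    K=np.array(d["intrinsics"]);T=np.array(d["cam_to_world"])
    p=cv2.undistortPoints(np.array([[[u,v]]],float),K,np.array([d["k1"],0,0,0.]))[0,0]
    r=T[:3,:3]@[p[0],p[1],1];o=T[:3,3];return o+r*(z-o[2])/r[2]
def proj(d,P):
    K=np.array(d["intrinsics"]);T=np.array(d["cam_to_world"])
    c=T[:3,:3].T@(np.array(P)-T[:3,3]);s=c[:2]/c[2];s=s*(1+d["k1"]*(s@s));return K[0,0]*s[0]+K[0,2],K[1,1]*s[1]+K[1,2]
E
python3 - <<'E'
from h import *
import pickle
for n in("scene","top"):
    d=shot(n);save(d,f"pics/{n}0.png",None,1.4);pickle.dump(d,open(n+"0.pkl","wb"))
    print(n,np.round(d["cam_to_world"],3),d["k1"],d["intrinsics"])
print(get_obs())
E
```

```text
scene [[-0.858  0.429 -0.284  0.92 ]
 [ 0.514  0.725 -0.458  0.535]
 [ 0.009 -0.539 -0.842  1.063]
 [ 0.     0.     0.     1.   ]] 0.049596941123711595 [[467.13741875   0.         278.8461499 ]
 [  0.         467.13741875 213.42266299]
 [  0.           0.           1.        ]]
top [[-0.023 -0.997  0.078  0.484]
 [-1.     0.024  0.014 -0.011]
 [-0.016 -0.078 -0.997  1.421]
 [ 0.     0.     0.     1.   ]] -0.12200996955475923 [[515.43185538   0.         275.08997802]
 [  0.         515.43185538 215.2531547 ]
 [  0.           0.           1.        ]]
{'time_s': 0.1, 'joints': array([ 1.26430845,  0.70701082, -0.02761747,  1.48489584,  0.02202272,
        0.95088383, -0.07550797]), 'dq': array([ 0.00128729, -0.00037491,  0.00164497, -0.00143786, -0.00120478,
        0.00029372, -0.00136619]), 'effort': array([ 2.66189425e-03, -8.84308577e+01,  1.23681039e+00, -2.36454928e+01,
        1.70308223e-02,  5.09923120e-03, -7.21951028e-05]), 'ee_pos': array([ 0.15043044, -0.55478556,  0.25590468]), 'orientation': array([ 9.91248363e-01,  1.32009403e-01, -8.00767775e-05, -4.40149448e-04]), 'force': array([-0.26139576,  0.00463228,  0.32152754]), 'ft_torque': array([ 0.02094334, -0.02393043,  0.03050591]), 'gripper_width': 0.9988167890711649}
```

View pics/scene0.png

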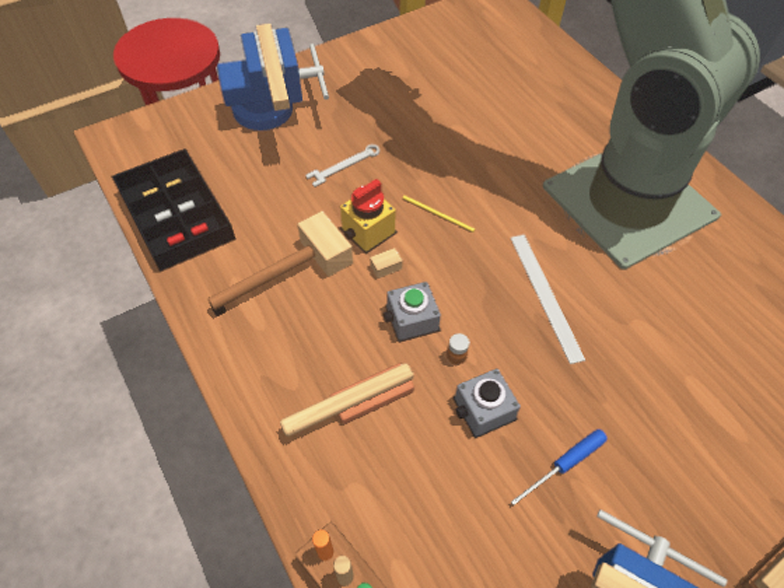

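View pics/top0.png

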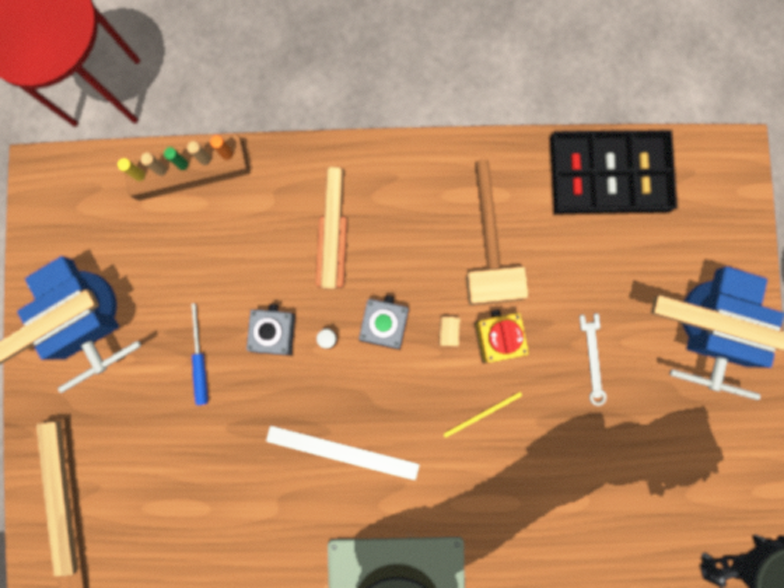

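```bash
python3 - <<'E'
from h import *
import pickle
d=pickle.load(open("top0.pkl","rb"));save(d,"pics/t1.png",(320,200,400,270),9)
save(d,"pics/t2.png",(240,195,310,265),8)
d=pickle.load(open("scene0.pkl","rb"));save(d,"pics/s1.png",(230,115,300,185),8)
E
```

```text
(no output)
```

View pics/t1.png

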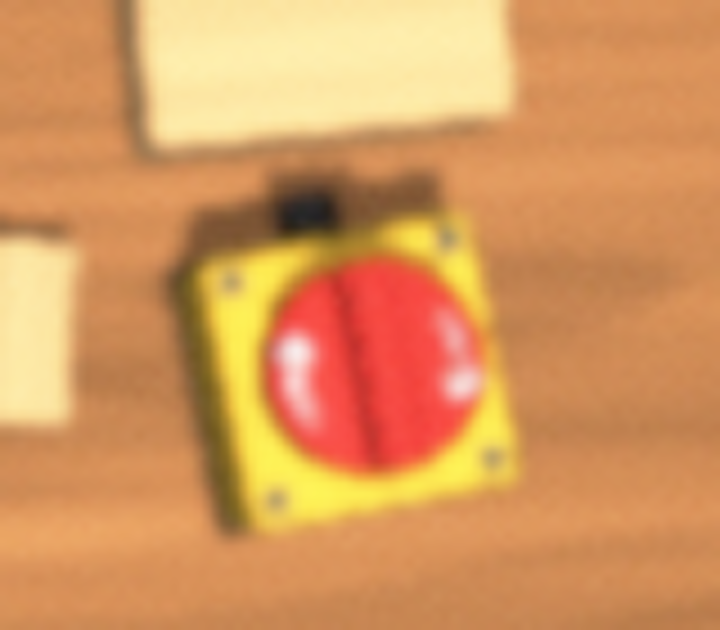

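View pics/s1.png

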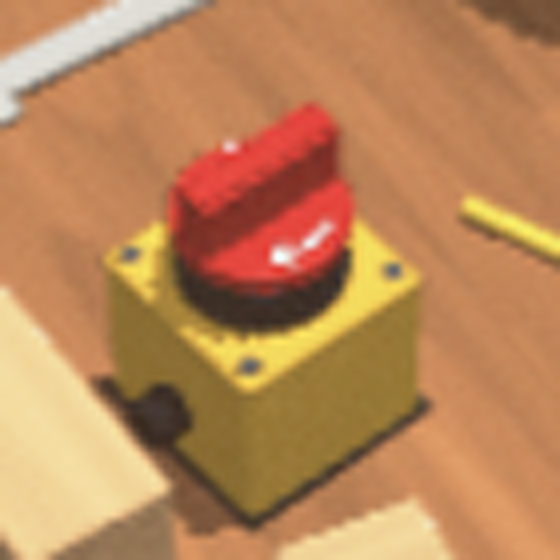

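View pics/t2.png

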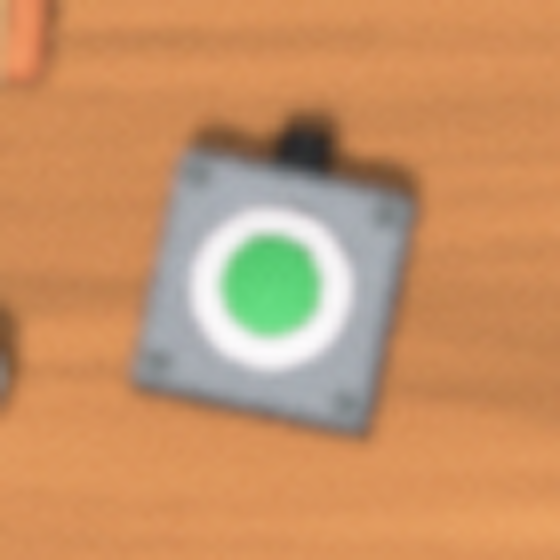

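```bash
python3 - <<'E'
from h import *
import pickle
d=pickle.load(open("top0.pkl","rb"));s=pickle.load(open("scene0.pkl","rb"))
c=np.array([toz(d,320+(a+.5)/9-.5,200+(b+.5)/9-.5,.075) for a,b in((195,265),(462,212),(518,480),(248,532))])
print(c,c.mean(0))
for i in range(4):
    e=c[(i+1)%4]-c[i];print(np.linalg.norm(e),np.degrees(np.arctan2(e[1],e[0])))
print("disc",toz(d,320+377/9,200+363/9,.100))
c2=[toz(s,230+a/8,115+b/8,.075) for a,b in((102,260),(252,390),(422,275))]
print(np.array(c2)); print("scene centre",(c2[0]+c2[2])/2)
for i in range(2):
    e=c2[i+1]-c2[i];print(np.linalg.norm(e),np.degrees(np.arctan2(e[1],e[0])))
print("green",toz(d,240+270/8,195+285/8,.073))
c3=np.array([toz(d,240+a/8,195+b/8,.055) for a,b in((185,150),(415,200),(365,438),(135,380))]);print(c3.mean(0))
E
```

```text
[[ 0.54914627 -0.16427716  0.075     ]
 [ 0.56264053 -0.24275537  0.075     ]
 [ 0.48434193 -0.25632594  0.075     ]
 [ 0.47137727 -0.17722524  0.075     ]] [ 0.5168765  -0.21014593  0.075     ]
0.07962992292312085 -80.24345040036397
0.0794659170496184 -170.16727568493957
0.08015611833406264 99.30805778473344
0.07883952706148026 9.45270584729743
disc [ 0.51751432 -0.21364095  0.1       ]
[[ 0.5615997  -0.23859919  0.075     ]
 [ 0.54543054 -0.16299377  0.075     ]
 [ 0.4700733  -0.17697513  0.075     ]]
scene centre [ 0.5158365  -0.20778716  0.075     ]
0.07731508028194765 102.07157073414554
0.07664327970581349 -169.48917330012537
green [0.54929366 0.01229311 0.073     ]
[0.547878   0.01101233 0.055     ]
```

```bash
cat >> h.py <<'E'
from scipy.spatial.transform import Rotation as R
C=np.array([.517,-.211]);YAW=np.radians(9.8)
def rem(xyz,yaw=None):
    o=get_obs();M=R.from_quat(o["orientation"]).as_matrix()
    a=np.arctan2(M[1,0],M[0,0])
    print("t",round(o["time_s"],2),"pos",np.round(o["ee_pos"],4),"F",np.round(o["force"],1),"yaw",round(np.degrees(a),1),"w",round(o["gripper_width"],2),"z",np.round(M[:,2],3))
    print("rem mm",np.round(1000*M.T@(np.array(xyz)-o["ee_pos"]),1),"twist",None if yaw is None else round(a-yaw,3))
def head(x,y,z):
    c,s=np.cos(YAW),np.sin(YAW);return [C[0]+c*x-s*y,C[1]+s*x+c*y,z]
E
```

Request:
drive_tool:
  increments: "44 -24 0 0.02 0; 44 -24 0 0.02 0; 44 -24 0 0.02 0; 44 -24 0 0.02 0; 44 -24 0 0.02 0"

```text
time_s: 0.72
ee_pos: [0.3406, -0.386, 0.2545]
orientation: [0.997, 0.078, -0.001, -0.001]
force: [-0.2, -0.4, 0.4]
gripper_width: 0.001
```

```bash
python3 -c "
from h import *
rem(head(0,0,.20),YAW)"
```

```text
t 0.72 pos [ 0.3406 -0.386   0.2545] F [-0.2 -0.4  0.4] yaw 8.9 w 0.0 z [-0.002  0.002 -1.   ]
rem mm [ 201.4 -145.4   54.5] twist -0.016
```

Request:
drive_tool:
  increments: "42 -30 0 -0.01 0; 42 -30 0 -0.005 0; 42 -30 0 0 0; 42 -30 15 0 0; 30 -22 20 0 0"

```text
time_s: 1.35
ee_pos: [0.5184, -0.2059, 0.2188]
orientation: [0.996, 0.086, -0.0, -0.001]
force: [-0.1, -0.5, 0.2]
gripper_width: 0.003
```

```bash
python3 -c "
from h import *
rem(head(0,0,.17),YAW)"
```

```text
t 1.35 pos [ 0.5184 -0.2059  0.2188] F [-0.1 -0.5  0.2] yaw 9.8 w 0.0 z [-0.001  0.002 -1.   ]
rem mm [-2.2  4.9 48.8] twist 0.001
```

Request:
drive_tool:
  increments: "-2 5 20 0 0; 0 0 20 0 0; 0 0 4 0 0; 0 0 0 0 0"

```text
time_s: 1.85
ee_pos: [0.5185, -0.2077, 0.1719]
orientation: [0.996, 0.088, -0.002, -0.002]
force: [-0.1, 0.2, -0.2]
gripper_width: 0.004
```

```bash
python3 -c "
from h import *
rem(head(0,0,.157),YAW)
save(shot('scene'),'pics/s2.png',(220,90,310,180),7);save(shot('top'),'pics/t3.png',(310,190,400,280),7)"
```

```text
t 1.85 pos [ 0.5185 -0.2077  0.1719] F [-0.1  0.2 -0.2] yaw 10.1 w 0.0 z [-0.003  0.004 -1.   ]
rem mm [-2.   3.1 14.9] twist 0.006
```

View pics/s2.png

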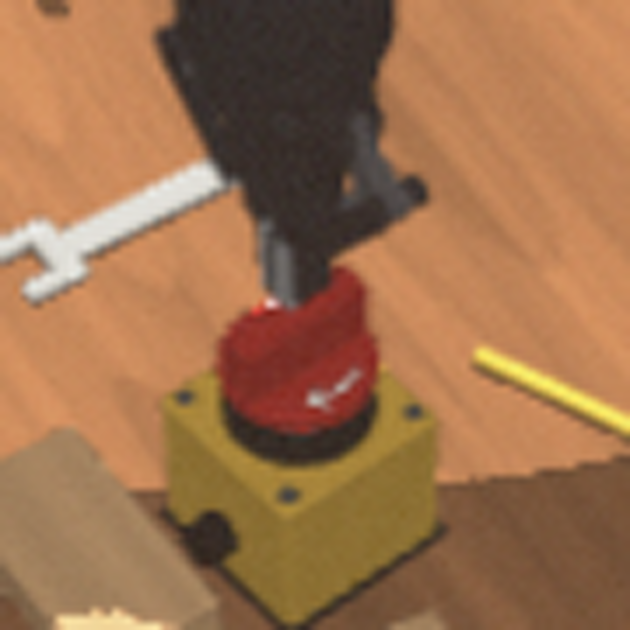

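View pics/t3.png

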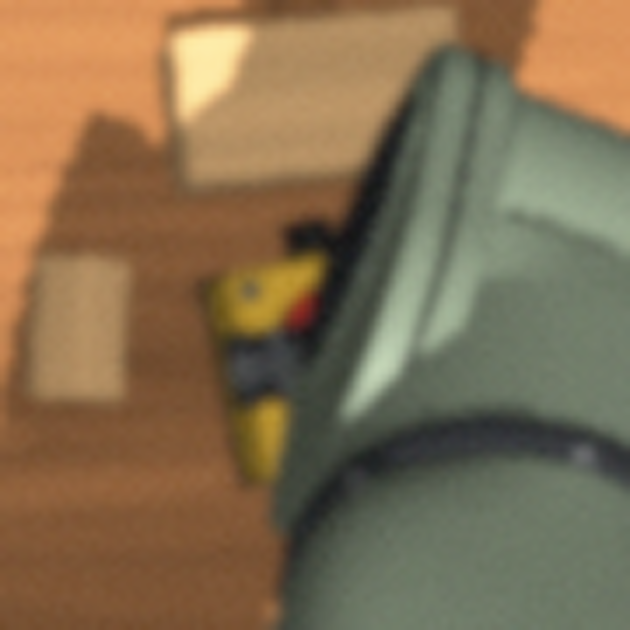

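Request:
drive_tool:
  increments: "-3 5 9 -0.006 0; 0 2 3 0 0; 0 0 0 0 0"

```text
time_s: 2.33
ee_pos: [0.5169, -0.2161, 0.1603]
orientation: [0.996, 0.091, -0.001, -0.002]
force: [0.4, -0.6, 0.2]
gripper_width: 0.001
```

```bash
python3 -c "
from h import *
rem(head(0,0,.145),YAW)"
```

```text
t 2.33 pos [ 0.5169 -0.2161  0.1603] F [ 0.4 -0.6  0.2] yaw 10.5 w 0.0 z [-0.002  0.003 -1.   ]
rem mm [ 1.1 -5.  15.3] twist 0.012
```

Request:
drive_tool:
  increments: "1 -4 2 0 0; 0 0 2 0 0; 0 0 2 0 0"

```text
time_s: 2.7
ee_pos: [0.5174, -0.2115, 0.1543]
orientation: [0.996, 0.091, -0.0, -0.002]
force: [-0.8, -0.5, 3.6]
gripper_width: 0.001
```

```bash
python3 -c "
from h import *
rem(head(0,0,.145),YAW)"
```

```text
t 2.7 pos [ 0.5174 -0.2115  0.1543] F [-0.8 -0.5  3.6] yaw 10.5 w 0.0 z [-0.001  0.003 -1.   ]
rem mm [-0.3 -0.6  9.3] twist 0.012
```

Contact made, well centred. Pressing on.

Request:
drive_tool:
  increments: "0 0 3 0 0; 0 0 3 0 0; 0 0 2 0 0; 0 0 1 0 0"

```text
time_s: 3.2
ee_pos: [0.5175, -0.2117, 0.1453]
orientation: [0.996, 0.091, -0.0, -0.001]
force: [-1.0, 1.3, 4.3]
gripper_width: -0.002
```

Request:
drive_tool:
  increments: "0 0 1 0 0; 0 0 1 0 0"

```text
time_s: 3.45
ee_pos: [0.5178, -0.2118, 0.1438]
orientation: [0.996, 0.091, 0.0, -0.001]
force: [-3.2, 1.9, 21.6]
gripper_width: 0.001
```

Bottomed (12 mm); now lift off.

Request:
drive_tool:
  increments: "0 0 -10 0 0; 0 0 -20 0 0; 0 0 -20 0 0; 0 -30 0 0 0; 0 -30 0 0 0"

```text
time_s: 4.08
ee_pos: [0.5066, -0.1533, 0.1959]
orientation: [0.996, 0.09, 0.001, -0.001]
force: [0.3, -0.1, -0.3]
gripper_width: 0.002
```

```bash
python3 -c "
from h import *
rem(head(20,34,.14),YAW)
save(shot('scene'),'pics/s3.png',(220,90,310,180),7)"
```

```text
t 4.08 pos [ 0.5066 -0.1533  0.1959] F [ 0.3 -0.1 -0.3] yaw 10.3 w 0.0 z [ 0.001  0.002 -1.   ]
rem mm [ 20300.2 -33762.7    132. ] twist 0.009
```

View pics/s3.png

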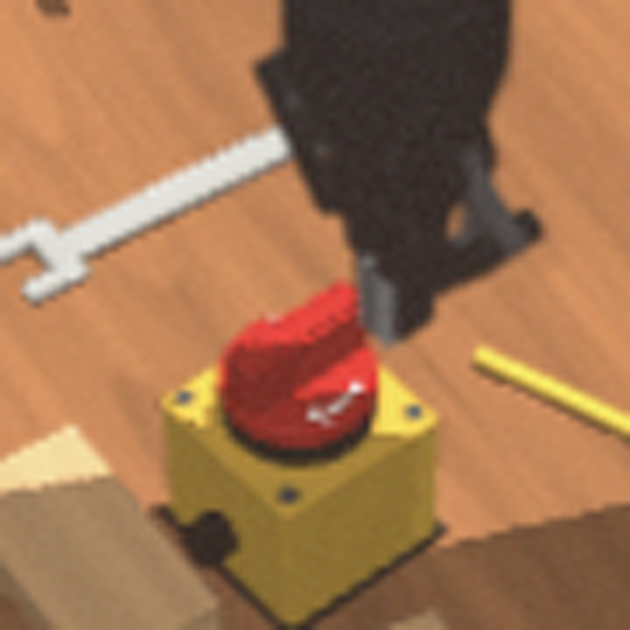

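```bash
python3 -c "
from h import *
rem(head(.022,.034,.1325),YAW)"
```

```text
t 4.12 pos [ 0.5064 -0.1494  0.196 ] F [2.4 5.9 1.9] yaw 10.5 w 0.0 z [ 0.001  0.004 -1.   ]
rem mm [21.5 29.  63.4] twist 0.012
```

Request:
drive_tool:
  increments: "21 29 0 0 0; 0 0 20 0 0; 0 0 20 0 0; 0 0 18 0 0; 0 0 0 0 0"

```text
time_s: 4.75
ee_pos: [0.534, -0.1737, 0.1374]
orientation: [0.996, 0.093, 0.001, -0.002]
force: [0.9, 0.7, 0.5]
gripper_width: 0.003
```

```bash
python3 -c "
from h import *
rem(head(.022,.034,.1325),YAW)
save(shot('scene'),'pics/s4.png',(220,90,310,180),7)"
```

```text
t 4.75 pos [ 0.534  -0.1737  0.1374] F [0.9 0.7 0.5] yaw 10.6 w 0.0 z [ 0.003  0.004 -1.   ]
rem mm [-1.1 -0.2  4.9] twist 0.015
```

View pics/s4.png

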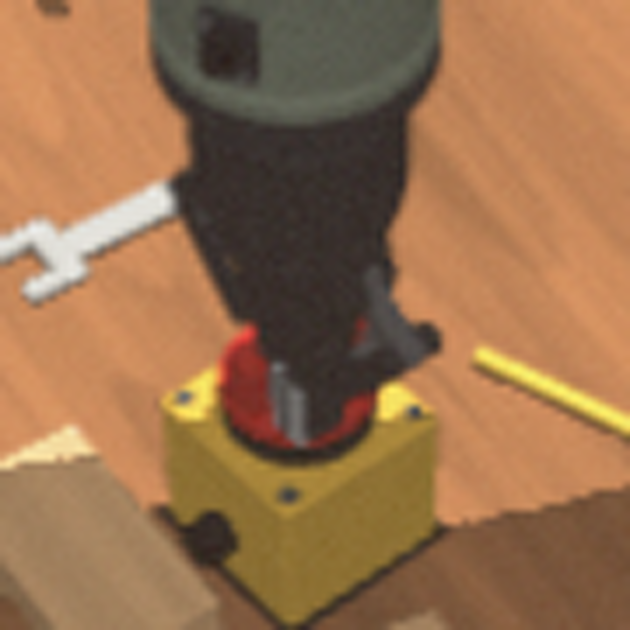

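Request:
drive_tool:
  increments: "0 3 4 0 0; 0 3 1 0 0; 0 3 0 0 0"

```text
time_s: 5.18
ee_pos: [0.5367, -0.1835, 0.1346]
orientation: [0.996, 0.093, 0.003, -0.001]
force: [0.1, -0.0, -0.1]
gripper_width: 0.003
```

Request:
drive_tool:
  increments: "0 3 1 0 0; 0 3 1 0 0"

```text
time_s: 5.42
ee_pos: [0.5382, -0.1897, 0.1329]
orientation: [0.996, 0.093, 0.003, -0.001]
force: [0.6, 1.2, 0.4]
gripper_width: -0.0
```

```bash
python3 -c "
from h import *
rem(head(.02,.008,.1325),YAW)"
```

```text
t 5.42 pos [ 0.5382 -0.1897  0.1329] F [0.6 1.2 0.4] yaw 10.6 w -0.0 z [ 0.007  0.003 -1.   ]
rem mm [-4.6  9.3  0.3] twist 0.015
```

Request:
drive_tool:
  increments: "1.5 3 0 0.1 0; 1.5 3 0 0.1 0; 1.5 3 0 0.1 0; 1.5 3 0 0.1 0"

```text
time_s: 5.92
ee_pos: [0.5454, -0.2012, 0.133]
orientation: [0.994, -0.112, 0.004, -0.003]
force: [0.0, 1.5, 1.1]
gripper_width: -0.005
```

```bash
python3 -c "
from h import *
rem(head(0,0,.1325),YAW)
save(shot('scene'),'pics/s5.png',(220,90,310,180),7)"
```

```text
t 5.92 pos [ 0.5454 -0.2012  0.133 ] F [0.  1.5 1.1] yaw -12.9 w -0.0 z [ 0.008  0.005 -1.   ]
rem mm [-25.5  15.9   0.2] twist -0.396
```

View pics/s5.png

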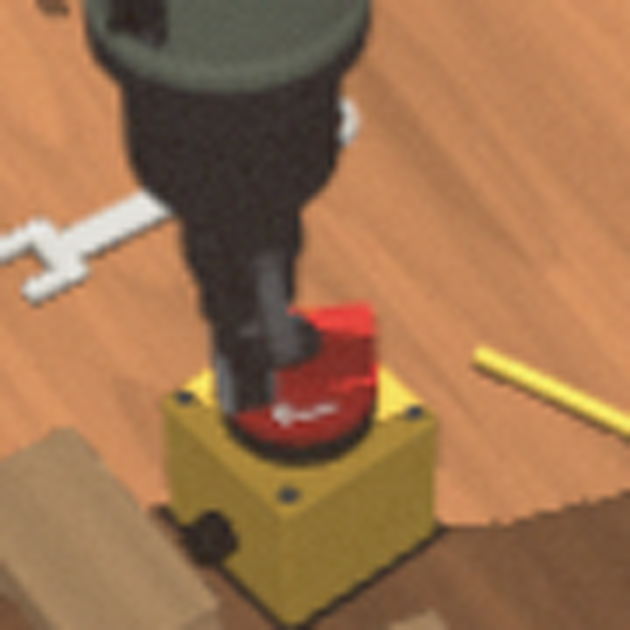

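Request:
drive_tool:
  increments: "1.5 3 0 0.1 0; 1.5 3 0 0.1 0; 1.5 3 0 0.1 0; 1.5 3 0 0.08 0"

```text
time_s: 6.48
ee_pos: [0.5474, -0.214, 0.1329]
orientation: [0.953, -0.302, 0.003, -0.004]
force: [1.4, 2.3, 1.1]
gripper_width: 0.001
```

```bash
python3 -c "
from h import *
rem(head(0,0,.1325),YAW)
save(shot('scene'),'pics/s6.png',(220,90,310,180),7)"
```

```text
t 6.47 pos [ 0.5474 -0.214   0.1329] F [1.4 2.3 1.1] yaw -35.2 w 0.0 z [ 0.009  0.006 -1.   ]
rem mm [-26.6  15.    0.2] twist -0.785
```

View pics/s6.png

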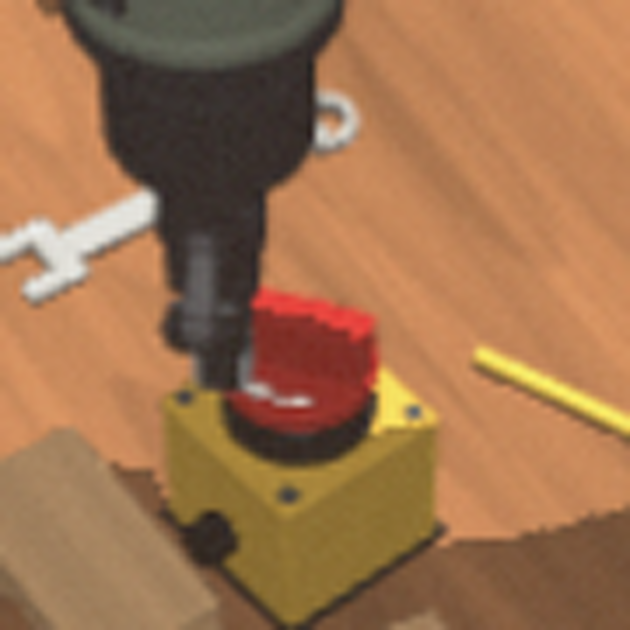

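Request:
drive_tool:
  increments: "0 -8 0 0 0; 3 -15 0 0 0; 0 -10 -15 0 0; 0 0 -30 0 0; 0 0 -30 0 0"

```text
time_s: 7.15
ee_pos: [0.5706, -0.1851, 0.2081]
orientation: [0.954, -0.299, 0.001, -0.004]
force: [0.8, 0.4, -0.2]
gripper_width: -0.003
```

```bash
python3 -c "
from h import *
rem([.5485,.0117,.17])
save(shot('scene'),'pics/s7.png',(220,90,310,180),7)"
```

```text
t 7.15 pos [ 0.5706 -0.1851  0.2081] F [ 0.8  0.4 -0.2] yaw -34.7 w -0.0 z [ 0.005  0.007 -1.   ]
rem mm [-130.3 -148.8   39.4] twist None
```

View pics/s7.png

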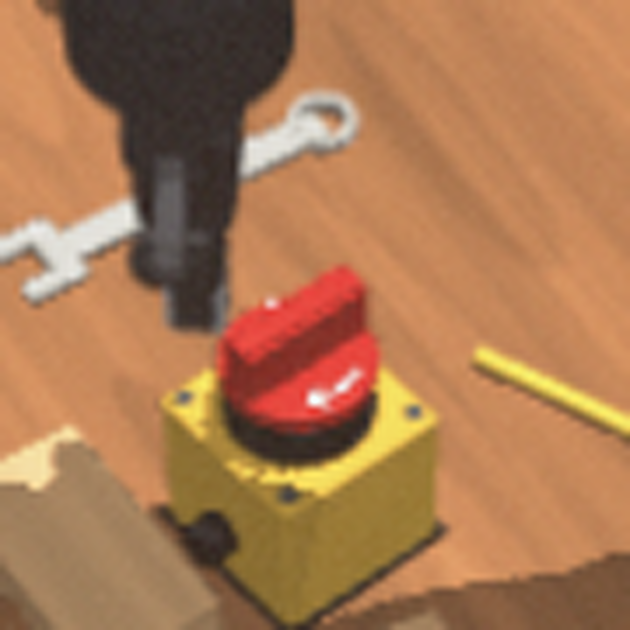

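Request:
drive_tool:
  increments: "-32 -37 0 0 0; -32 -37 0 0 0; -32 -37 0 0 0; -30 -33 0 0 0; 0 0 0 0 0"

```text
time_s: 7.82
ee_pos: [0.5511, 0.0146, 0.2129]
orientation: [0.956, -0.293, 0.005, -0.005]
force: [0.1, -0.1, 0.7]
gripper_width: 0.001
```

```bash
python3 -c "
from h import *
rem([.5485,.0117,.12])"
```

```text
t 7.83 pos [0.5511 0.0146 0.2129] F [ 0.1 -0.1  0.7] yaw -34.1 w 0.0 z [ 0.012  0.006 -1.   ]
rem mm [-1.2  5.  92.9] twist None
```

Request:
drive_tool:
  increments: "-1 4 25 0 0; 0 0 30 0 0; 0 0 30 0 0; 0 0 12 0 0; 0 0 0 0 0"

```text
time_s: 8.45
ee_pos: [0.5515, 0.0124, 0.1138]
orientation: [0.957, -0.29, 0.007, -0.004]
force: [-0.7, 0.3, 1.0]
gripper_width: 0.004
```

```bash
python3 -c "
from h import *
rem([.5485,.0117,.092])
save(shot('scene'),'pics/s8.png',(250,160,340,250),7)"
```

```text
t 8.45 pos [0.5515 0.0124 0.1138] F [-0.7  0.3  1. ] yaw -33.7 w 0.0 z [ 0.015  0.005 -1.   ]
rem mm [-2.4  2.5 21.8] twist None
```

View pics/s8.png

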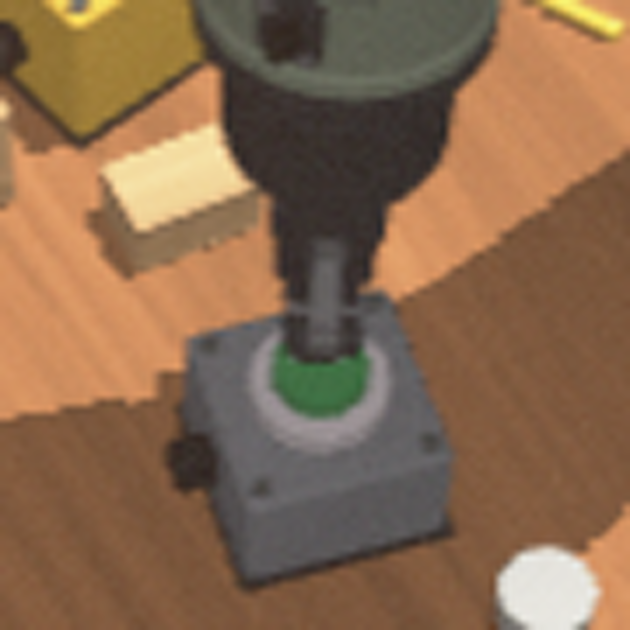

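Tip hangs about 16 mm over the green cap, centred within 3 mm. Pressing.

Request:
drive_tool:
  increments: "-1 2 7 0 0; -1 1 5 0 0; 0 0 3 0 0; 0 0 2 0 0; 0 0 2 0 0"

```text
time_s: 9.12
ee_pos: [0.5492, 0.011, 0.0963]
orientation: [0.957, -0.29, 0.008, -0.005]
force: [-1.9, 0.4, 4.8]
gripper_width: -0.001
```

Request:
drive_tool:
  increments: "0 0 2 0 0; 0 0 2 0 0; 0 0 1.5 0 0"

```text
time_s: 9.5
ee_pos: [0.5493, 0.0109, 0.0954]
orientation: [0.957, -0.29, 0.009, -0.006]
force: [-13.5, 0.9, 42.9]
gripper_width: -0.005
```

```bash
python3 -c "
from h import *
rem([.5485,.0117,.092])
o=get_obs();print(o['force'],o['ft_torque'])
save(shot('scene'),'pics/s9.png',(270,180,330,240),10)"
```

```text
t 9.5 pos [0.5493 0.0109 0.0954] F [-13.5   0.9  42.9] yaw -33.8 w -0.0 z [ 0.021  0.007 -1.   ]
rem mm [-1.2 -0.2  3.4] twist None
[-13.51727516   0.92377923  42.91655219] [0.21184444 2.88146768 0.00359278]
```

View pics/s9.png

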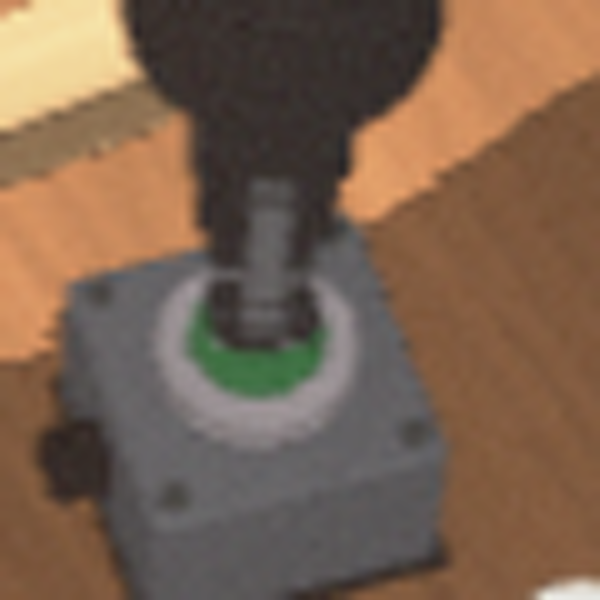

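```bash
python3 -c "
from h import *
import pickle
s=pickle.load(open('scene0.pkl','rb'));save(s,'pics/s10.png',(270,180,330,240),10)
for z in (.06,.067,.073):
  p=proj(s,[.549,.012,z]);print(z,(np.array(p)-[270,180]+.5)*10-.5)
o=get_obs();M=R.from_quat(o['orientation']).as_matrix();
for x,y in((0,0),(11,9.5),(11,-9.5),(-11,-9.5),(-11,9.5)):
  P=o['ee_pos']+M@np.array([x,y,25])/1000;print(P,(np.array(proj(s,P))-[270,180]+.5)*10-.5)
"
```

```text
0.06 [250.28749622 349.46973354]
0.067 [251.32050029 334.63675453]
0.073 [252.21428559 321.80466771]
[0.54982243 0.01104967 0.07036198] [247.07124597 326.13268016]
[ 0.55369037 -0.00296064  0.07034932] [204.96007794 292.76575742]
[0.56424334 0.01283587 0.07067334] [202.28142198 355.11914858]
[0.5459545  0.02505999 0.07037464] [289.5689373  359.80407474]
[0.53540153 0.00926348 0.07005062] [291.47550625 297.39684795]
```

View pics/s10.png

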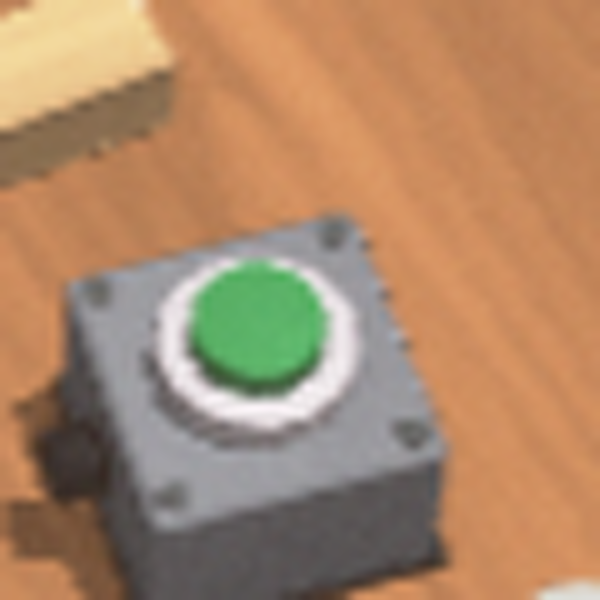

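Request:
drive_tool:
  increments: "0 0 -4 0 0; 0 0 -4 0 0; 0 0 0 0 0"

```text
time_s: 9.93
ee_pos: [0.5494, 0.0109, 0.1041]
orientation: [0.957, -0.29, 0.009, -0.006]
force: [-0.0, 0.2, -0.8]
gripper_width: -0.002
```

```bash
python3 -c "
from h import *
rem([.5485,.0117,.092])
s=shot('scene')
save(s,'pics/s11.png',(270,180,330,240),10);d=shot('top');save(d,'pics/t11.png',(220,180,320,280),6)
o=get_obs();M=R.from_quat(o['orientation']).as_matrix();
for x,y in((0,0),(11,9.5),(11,-9.5),(-11,-9.5),(-11,9.5)):
  P=o['ee_pos']+M@np.array([x,y,25])/1000;print(P,(np.array(proj(s,P))-[270,180]+.5)*10-.5)
"
```

```text
t 9.93 pos [0.5494 0.0109 0.1041] F [-0.   0.2 -0.8] yaw -33.8 w -0.0 z [ 0.022  0.007 -1.   ]
rem mm [-1.3  0.1 12.1] twist None
[0.54975942 0.01115326 0.07883355] [248.74343159 308.08075584]
[ 0.55362911 -0.00285657  0.07881904] [206.36390381 274.60133337]
[0.56417994 0.01294117 0.07915273] [203.69183857 337.15305969]
[0.54588973 0.02516308 0.07884807] [291.51420279 341.86719137]
[0.5353389  0.00936534 0.07851438] [293.40455771 279.26132555]
```

View pics/s11.png

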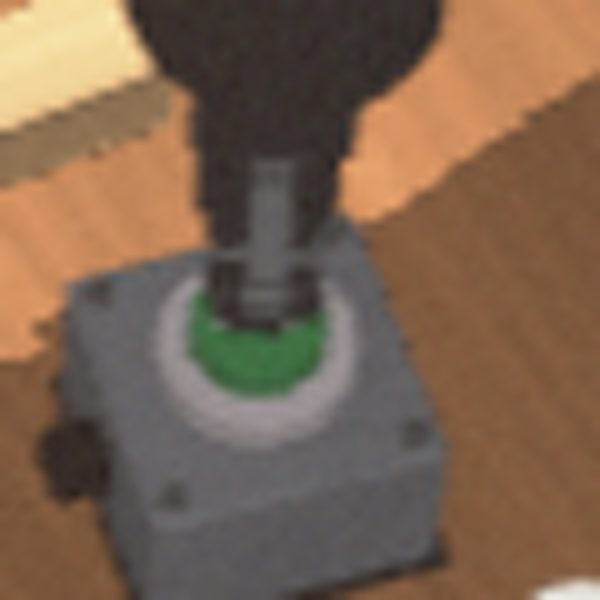

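View pics/t11.png

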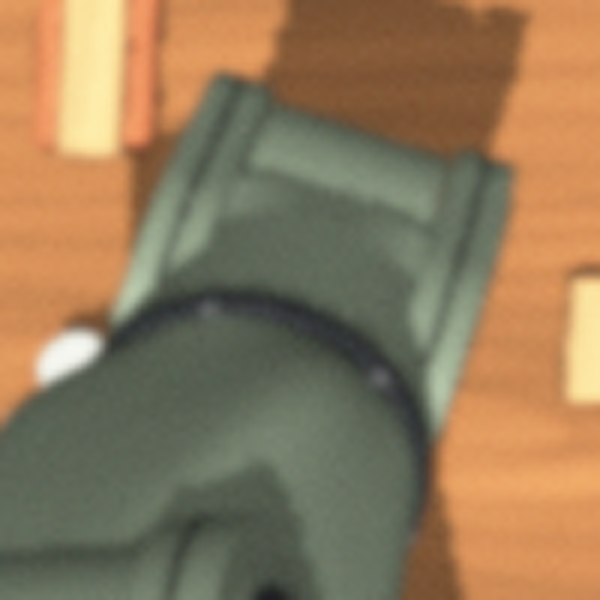

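```bash
python3 -c "
from h import *
s=shot('scene');save(s,'pics/s12.png',None,1.4)"
```

```text
(no output)
```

View pics/s12.png

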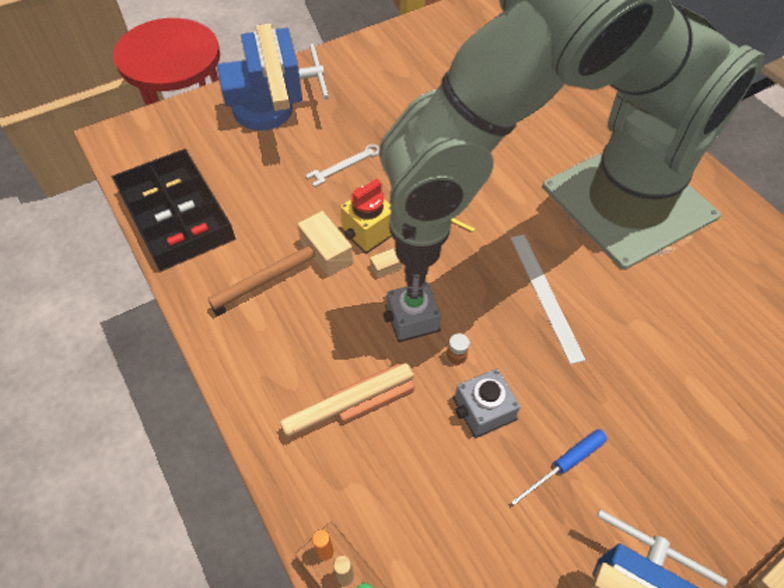

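Request:
drive_tool:
  increments: "2 0 2 0 0; 0 0 1 0 0; 0 0 0 0 0"

```text
time_s: 10.45
ee_pos: [0.5511, 0.0098, 0.1003]
orientation: [0.957, -0.29, 0.009, -0.006]
force: [-0.1, 0.5, 2.7]
gripper_width: 0.001
```

Request:
drive_tool:
  increments: "0 0 1 0 0; 0 0 0.5 0 0"

```text
time_s: 10.7
ee_pos: [0.5511, 0.0098, 0.0988]
orientation: [0.957, -0.29, 0.009, -0.006]
force: [-1.0, -0.8, 3.6]
gripper_width: -0.001
```

Request:
drive_tool:
  increments: "0 0 1 0 0; 0 0 0.5 0 0"

```text
time_s: 10.95
ee_pos: [0.5511, 0.0098, 0.0973]
orientation: [0.957, -0.29, 0.009, -0.006]
force: [-1.3, 0.2, 5.1]
gripper_width: 0.0
```

Request:
drive_tool:
  increments: "0 0 1 0 0; 0 0 0.5 0 0"

```text
time_s: 11.2
ee_pos: [0.5511, 0.0098, 0.0959]
orientation: [0.957, -0.29, 0.009, -0.006]
force: [-3.4, 0.8, 14.7]
gripper_width: -0.002
```

Request:
drive_tool:
  increments: "0 0 1 0 0; 0 0 0.7 0 0"

```text
time_s: 11.45
ee_pos: [0.5512, 0.0097, 0.0957]
orientation: [0.957, -0.29, 0.009, -0.007]
force: [-7.3, 0.2, 24.7]
gripper_width: -0.005
```

```bash
python3 -c "
from h import *
rem([.5485,.0117,.092])
s=shot('scene');save(s,'pics/s13.png',(270,180,330,240),10)"
```

```text
t 11.45 pos [0.5512 0.0097 0.0957] F [-7.3  0.2 24.7] yaw -33.8 w -0.0 z [ 0.022  0.008 -1.   ]
rem mm [-3.4 -0.1  3.7] twist None
```

View pics/s13.png

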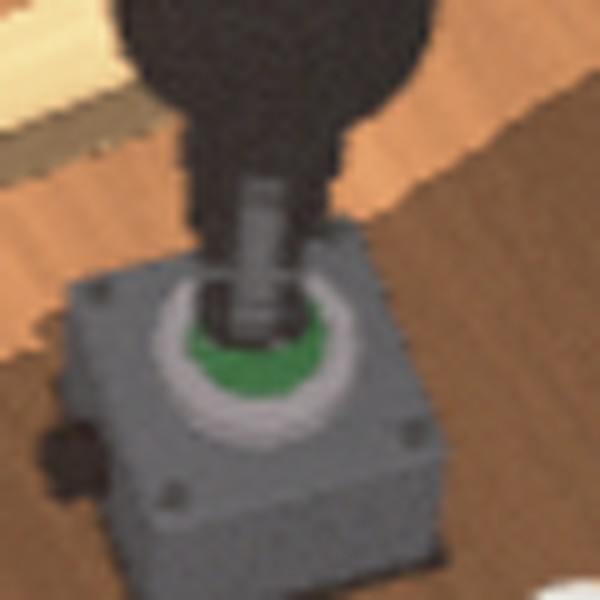

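Request:
drive_tool:
  increments: "0 0 -4 0 0; 0 0 0 0 0"

```text
time_s: 11.75
ee_pos: [0.5511, 0.0097, 0.1]
orientation: [0.957, -0.29, 0.01, -0.007]
force: [-0.3, -0.6, 1.4]
gripper_width: 0.004
```

Request:
drive_tool:
  increments: "0 0 -0.7 0 0; 0 0 0 0 0"

```text
time_s: 12.0
ee_pos: [0.5511, 0.0097, 0.1004]
orientation: [0.957, -0.29, 0.009, -0.007]
force: [-0.3, 0.0, 1.8]
gripper_width: 0.002
```

Request:
drive_tool:
  increments: "0 0 -0.7 0 0; 0 0 0 0 0"

```text
time_s: 12.25
ee_pos: [0.5511, 0.0097, 0.1009]
orientation: [0.957, -0.29, 0.009, -0.007]
force: [-0.1, -0.1, 2.1]
gripper_width: 0.0
```

Request:
drive_tool:
  increments: "0 0 -0.7 0 0; 0 0 0 0 0"

```text
time_s: 12.5
ee_pos: [0.5511, 0.0097, 0.1016]
orientation: [0.957, -0.29, 0.009, -0.007]
force: [0.1, 1.1, 1.5]
gripper_width: 0.003
```

Request:
drive_tool:
  increments: "0 0 -0.7 0 0; 0 0 0 0 0"

```text
time_s: 12.75
ee_pos: [0.551, 0.0097, 0.1023]
orientation: [0.957, -0.29, 0.009, -0.007]
force: [0.1, -0.7, -0.7]
gripper_width: 0.0
```

Force drops to zero at about 0.102 and the hard stop was at 0.096. That is the full 6 mm of travel, so the green button was fully in. Withdrawing.

Request:
drive_tool:
  increments: "0 0 -15 0 0; 0 0 -30 0 0; 0 0 -40 0 0; -40 0 -20 0 0; -40 0 0 0 0"

```text
time_s: 13.38
ee_pos: [0.4815, 0.0527, 0.2127]
orientation: [0.956, -0.292, 0.01, -0.007]
force: [0.9, 0.8, -0.5]
gripper_width: -0.001
```

Request:
drive_tool:
  increments: "-40 20 0 0 0; -40 20 0 0 0; 0 0 0 0 0; 0 0 0 0 0"

```text
time_s: 13.88
ee_pos: [0.3888, 0.0659, 0.214]
orientation: [0.957, -0.291, 0.011, -0.009]
force: [0.1, 0.4, -0.2]
gripper_width: 0.003
```

```bash
python3 -c "
from h import *
rem([.5485,.0117,.092])
s=shot('scene');save(s,'pics/s14.png',None,1.4);d=shot('top');save(d,'pics/t14.png',None,1.4)"
```

```text
t 13.88 pos [0.3888 0.0659 0.214 ] F [ 0.1  0.4 -0.2] yaw -33.8 w 0.0 z [ 0.027  0.01  -1.   ]
rem mm [160.7 -40.9 125.8] twist None
```

View pics/s14.png

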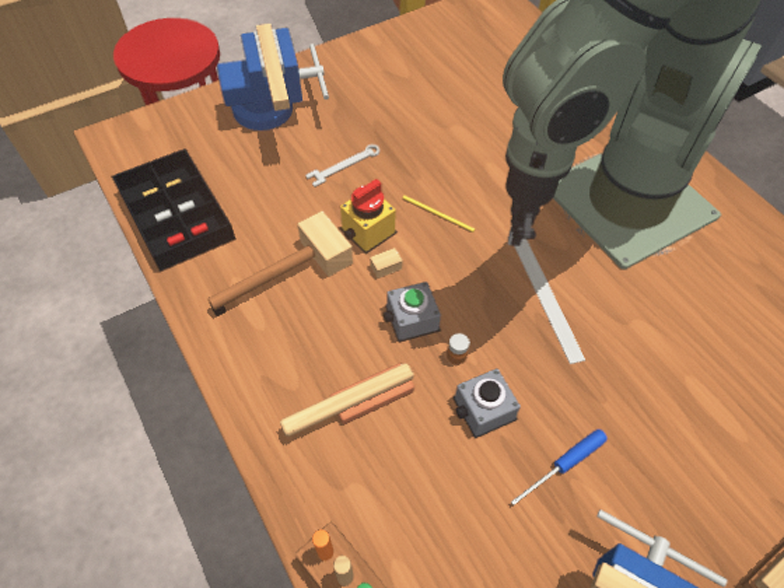

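View pics/t14.png

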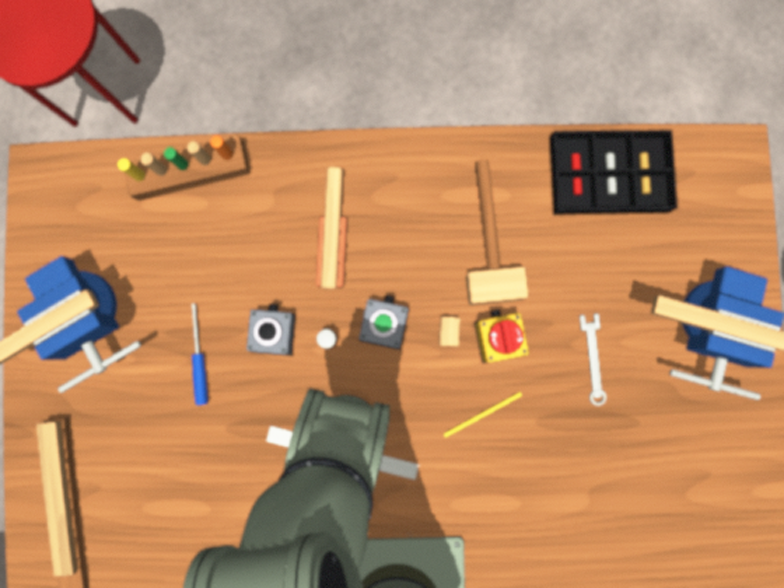

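The red head is out at scene (368,200), the green button is out at (413,298), and every loose item sits where it was at the start. The arm is clear of everything.

```bash
python3 -c "
from h import *
print(arm.hand_in())"
```

```text
the job is handed in; nothing more can be done
None
```

The stop-button test was carried out in the order asked and handed in at about 14 s.

- **Press:** I pushed the red button straight in to its bottom stop (about 22 N). With the hand off it, the picture showed the head staying in.
- **Release:** I turned the bar clockwise by about 0.78 rad, pushing one flank with the shut fingertips at 1 to 3 N. The head sprang out, and it had turned back to rest once I let go.
- **Reset:** I then pressed the green button fully in and let it go. It moved 6.0 mm between first contact and the hard stop.

**Final pictures:** The red and green buttons are out. The black button was never approached, the loose items look unmoved, and the arm touches nothing.

**What disagreed or went past plan:**
- On the green button, contact and hard stop came about 3 to 4 mm higher than the stated geometry gives. Because of that I pressed it twice, both times after the red release.
- The first green press briefly reached about 43 N at the fingertips, far more than the roughly 5 N needed. The 40 N limit is for the arm and gripper body, which touched nothing I could see. The wrist force stayed well under 120 N.
- The red press also went past the suggested 10 to 14 N.

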